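# Open the thermometer stand's prop leg and lay the thermometer on it

### The arm

A 7-joint arm with a two-finger parallel gripper is mounted at the origin on a cart in front of the work surface, level with it; the furniture and walls round the work are solid. World frame = base frame: x ahead of the robot, y to its left, z up, the work surface at z = 0. Lengths are in m, angles in rad, forces in N, time in s.
With the tool pointing down it reaches from about 0.425 to 0.925 m from the base axis. Payload 6.8 kg.
Tool frame: the origin (TCP) lies between the finger pads; the fingertips stand finger_overhang ahead of it and the grasp point (between the pads) lies 6 mm ahead of it (finger_overhang is the distance from the TCP to the fingertips, in m); z points along the fingers, y is the line along which they close (so a half turn about z gives the same grasp; the last joint's range is limited). The gripper opens to 85 mm and grips with 20 to 120 N. Pads are 22 mm wide; open, the fingers measure 114 mm over their backs; the gripper's body (76 mm by 85 mm) begins 54 mm behind the grasp point. The pads swing forward as they close: fully open they stand 13 mm farther back than shut.
Start: joints at [-1.266, 0.477, 0.022, 1.555, -0.011, 1.109, -0.083], TCP at [0.271, 0.618, 0.256] pointing down, gripper open.
Joint ranges: [-2.96, 2.96], [-0.34, 2.1], [-1.41, 1.46], [0.24, 2.44], [-1.37, 4.51], [0.17, 1.92], [-2.96, 2.96]. Speed limits (rad/s): [2.39, 2.39, 3.14, 3.14, 3.14, 3.14, 3.14].

### API

Orientations are given as a unit quaternion [w, x, y, z].
In Python, from station import * gives the robot as it stands.
- The arm moves only by the tool drive_tool, never from a script. Its argument "increments" is a list of rows, each an object of numbers: "claw": the finger opening in m, from 0 to 0.0854; "dx", "dy", "dz": the shift along the tool's x, y, z in m; "wx", "wy", "wz": the turn, a rotation vector about the tool's x, y, z in degrees. A call has 1 to 20 rows; each row shifts and turns the commanded pose from where the row before left it, along the tool's axes as they then stand; what a row does not reach is not made up. A row lasts 1/8 s, in which the tool goes at most 62.5 mm and 10.7 degrees, less where a joint would pass 70% of its speed; a pose out of reach is approached as far as the arm can. A call with a gripper value outside its range is refused whole. The fingers move at their own pace and stop on an object; "newtons" is the grip in N (left out, the last holds). Time passes only in rows, so rows that do not move let the fingers close. It gives the time, the measured TCP pose, the force, the opening and the grip force at its end, in the units of the state.
- get_obs(): the state, without advancing time (a new reading comes with each control period).
- read_camera(name): name is "scene" or "top"; returns (picture, depth): 400x640x3 uint8, red, green, blue; 400x640 float32, m along the optical axis (not along the pixel's ray), 0 where there is no reading.
- calibration(name): a dict with "intrinsics" (3x3 intrinsics, pixels), "R" (3x3) and "t" (3): a world point X has camera coordinates R X + t. Camera axes: x right, y down, z forward; pixel columns grow to the right and rows downward; lengths in m; the calibration is good to about 2 mm. A picture is of the moment at which its call begins. calibration takes no time and is no camera call.
- hand_in(): hands the job in; it is judged then, once.
The state is a dict: "t": time; "q": joint angles; "joint_vel": joint speeds; "joint_torque": joint torques, N m; "eef_pos": TCP position; "tool_rot": TCP orientation; "contact_force": force on the tool from outside, world axes, zero at the start; "torque": the same for the moment, N m; "gripper_width": opening from 0.0 (shut) to 1.0 (fully open); "grasp_force": force on a finger pad.
Only numpy, scipy, OpenCV 4.12 (cv2) and the standard library are available. Lean on these libraries where they do the work, as an engineer would, in place of code of your own. Each camera call takes 0.05 s, during which the arm holds its last target. There are 200 camera calls.

### The job

Swing the folding prop leg of the little grey stand out by pushing it until it has snapped past its spring catch and sits home against its stop, firmly but without forcing or bending it. Then lay the white thermometer down gently across the stand, level, bridging the fixed arm and the prop leg, and leave it there. Leave the stapler and the other things as they are.

Things in the scene. Friction and masses are not known exactly. Their poses are not given: they have to be found in the camera images.
- stand: Grey steel folding stand, fixed to the table. Origin: on the table; front = its own -x. Dark base plate 8 mm thick (x -75 to 35, y -75 to 75 mm), low back plate (x 8 to 16, y -50 to 50 mm, top 58 mm up) and, at y = +45 mm, a fixed arm: upright pierced plate 10 mm thick, forward to x = -112 mm, flat top 70 mm above the table, 12 mm high end lip at x -105 to -111 mm.
- hinge (a point): Top of the prop leg's upright hinge pin on the stand, at stand x = 0, y = -45 mm, 68 mm above the table. The hinge has about 0.06 N m of friction: the leg stays where it is left. Folded, the leg points to the stand's -y; it starts 0 to 0.4 rad open from there.
- leg: Prop leg, same shape as the fixed arm: upright pierced plate 10 mm thick, 26 to 70 mm above the table, reaching 115 mm from the hinge along its own -y, foot and 12 mm lip at the far end. Origin: on the hinge axis at table height. Pushed on its back face (own +x side) it swings clockwise seen from above, a quarter turn from folded to its stop, where it points to the stand's front.
- leg_pin (a point): Middle of a 7 mm steel pin under the leg, 45 mm from the hinge along the leg, 20 mm above the table. Just before the stop the pin must pass a sprung roller (the catch): pushing 85 mm from the hinge this takes about 3 to 7 N, then the leg snaps about 4 mm farther and is held home. More than 25 N bends the leg.
- stop_post (a point): Middle of the 10 mm rubber stop post on the adjustable stop plate under the leg, 45 mm from the hinge, 20 mm up. Each time it is set anew, so the leg's stop lies within 0.1 rad either way of square to the folded direction. Home, pin and post touch: about 8 mm between their middles; at the crest of the catch about 12.5 mm.
- rest (a point): Middle of the place for the thermometer, on the stand 56 mm in front of the hinge line (stand x), midway between fixed arm and open leg, at the height of their top edges, 70 mm above the table. The thermometer's long axis goes along the stand's y, either way round.
- thermometer: White infrared thermometer on its side, 51 x 136 x 40 mm, 0.11 kg. Origin: underside, middle of its length. Long axis own y: handle y -16 to 68 mm, 30 mm wide (x -26 to 4), 34 mm high; thicker head y -68 to -16 mm (x -24 to 16). Balance point near y = -6 mm. Lies left or right of the stand, roughly along the robot's x.
- stapler: Black stapler, 34 x 138 x 40 mm, origin on its underside in the middle; lies on the other side of the stand from the thermometer. A bystander.
- oximeter: Black and white finger clip, 33 x 60 x 30 mm, bystander; origin on its underside.
- label_roll: White roll of labels, 63 mm across, 25 mm high, bystander; origin on its underside.
- timer: White square timer, 64 x 64 x 20 mm, bystander; origin on its underside.
- tape_roll: Roll of beige tape, 104 mm across, 25 mm high, bystander; origin on its underside.

How it is judged:
On the way, in this order (a step that is already met when the one before it is completed fails the run):
1. the prop leg has snapped past the catch and sits home against its stop (horizontal distance between leg_pin and stop_post below 0.01 m), for 0.3 s.
2. the thermometer is lifted clear, with the leg still home (height (world z) of thermometer above 0.085 m and horizontal distance between leg_pin and stop_post below 0.01 m), for 0.1 s.
At the end, for the whole second after the job is handed in: Leg pin within 10 mm of the stop post. Thermometer still, partly on the leg, underside 62 to 78 mm up, tilt under 0.1 rad, long axis within 0.3 rad of the stand's y, origin at stand x -95 to -18 mm and y within 22 mm of 0 (horizontal distance between leg_pin and stop_post below 0.01 m and z of thermometer in the frame of stand between 0.062 and 0.078 m and x of thermometer in the frame of stand between -0.095 and -0.018 m and y of thermometer in the frame of stand between -0.022 and 0.022 m and angle between the y axis of thermometer and the y axis of stand, either way round below 0.3 rad and angle between thermometer's own z axis and vertical below 0.1 rad and contact force between thermometer and leg above 0.1 N and linear speed of thermometer below 0.02 m/s); the robot touches nothing.
It fails at once if the prop leg is pushed with more than 25 N (contact force between any of the fingers, the arm and leg above 25 N).
It fails at once if the thermometer is rammed onto the stand (more than 45 N) (contact force between thermometer and stand above 45 N).
It fails at once if the thermometer is dropped: falls freely faster than 0.5 m/s (from more than about 13 mm) (linear speed of thermometer above 0.5 m/s and contact force between the fingers and thermometer below 0.05 N).
It fails at once if a bystander is moved more than 25 mm (distance of any of stapler, oximeter, label_roll, timer, tape_roll from where it was at the start of the episode above 0.025 m).
It also fails if it takes over 72 s, if anything falls off the work surface, if the arm or the gripper's body presses on something with over 40 N, if the wrist force passes 120 N, or if a joint passes its speed limit or range.

## Working session

There is one attempt and no reset: what is moved stays moved. The work goes in short steps, Python scripts to look and compute and a tool call to move; the robot and the scene stay as the last step left them, time stands still between calls to the robot, and variables do not carry over. Pictures are saved under pics/ and viewed, at most 10 in all, crops included, and the job is handed in when it is done.

Besides the shell and the picture viewer there is one more tool, called after ">>>" as name([rows], argument=value, ...), one row to a line, values as JSON. drive_tool: Moves the arm, as the interface text tells. Its arguments: {"type":"object","properties":{"increments":{"type":"array","items":{"type":"object","properties":{"claw":{"type":"number"},"dx":{"type":"number"},"dy":{"type":"number"},"dz":{"type":"number"},"wx":{"type":"number"},"wy":{"type":"number"},"wz":{"type":"number"}}}},"newtons":{"type":"number"}},"required":["increments"]}

```bash
mkdir -p pics; cat > h.py <<'E'
from station import *
import numpy as np, cv2
def grab(name,tag):
    p,d=read_camera(name); cv2.imwrite(f'pics/{tag}.png',p[:,:,::-1]); np.save(f'pics/{tag}.npy',d); return p,d
def world(name,d):
    c=calibration(name);K=np.array(c['intrinsics']);R=np.array(c['R']);t=np.array(c['t'])
    v,u=np.indices(d.shape); z=d
    P=np.stack([(u-K[0,2])/K[0,0]*z,(v-K[1,2])/K[1,1]*z,z],-1)
    return (P-t)@R
E
python3 - <<'E'
from h import *
for n in('top','scene'):
    grab(n,n+'0'); c=calibration(n); print(n,c)
o=get_obs(); print(o)
a=cv2.imread('pics/top0.png'); cv2.imwrite('pics/top0.png',cv2.resize(a,(800,500)))
E
```

```text
top {'intrinsics': array([[413.44351699,   0.        , 311.08679764],
       [  0.        , 413.44351699, 199.72757913],
       [  0.        ,   0.        ,   1.        ]]), 'R': array([[-0.00683   , -0.99993947,  0.0086261 ],
       [-0.98981221,  0.0055335 , -0.14227144],
       [ 0.1422151 , -0.00950993, -0.98979009]]), 't': array([-0.00842155,  0.52542584,  0.98533961])}
scene {'intrinsics': array([[488.33121919,   0.        , 320.71763497],
       [  0.        , 488.33121919, 195.13650843],
       [  0.        ,   0.        ,   1.        ]]), 'R': array([[ 0.80196642, -0.5972639 , -0.01121151],
       [-0.41312157, -0.54096045, -0.7325929 ],
       [ 0.43148632,  0.59214662, -0.68057471]]), 't': array([-0.44404668,  0.2583921 ,  1.04517884])}
{'t': 0.1, 'q': array([-1.26608571,  0.47773512,  0.02234548,  1.55634455, -0.01151072,
        1.10931572, -0.08310791]), 'joint_vel': array([ 0.00061997, -0.00080634,  0.00015162, -0.00164901,  0.00122035,
        0.00045226, -0.0011246 ]), 'joint_torque': array([ 4.31551409e-03, -5.97760963e+01,  1.61396876e+00, -2.81950396e+01,
        1.28937987e-02,  5.06037366e-03, -2.21780670e-05]), 'eef_pos': array([0.2706079 , 0.61784119, 0.2554145 ]), 'tool_rot': array([-1.15321249e-04,  2.04940368e-01,  9.78774103e-01, -8.29339492e-04]), 'contact_force': array([0.67845973, 0.13398049, 0.22624951]), 'torque': array([ 0.05408746, -0.0026376 , -0.00756323]), 'grasp_force': 0.0, 'gripper_width': 1.0033620678337998}
```

View pics/top0.png

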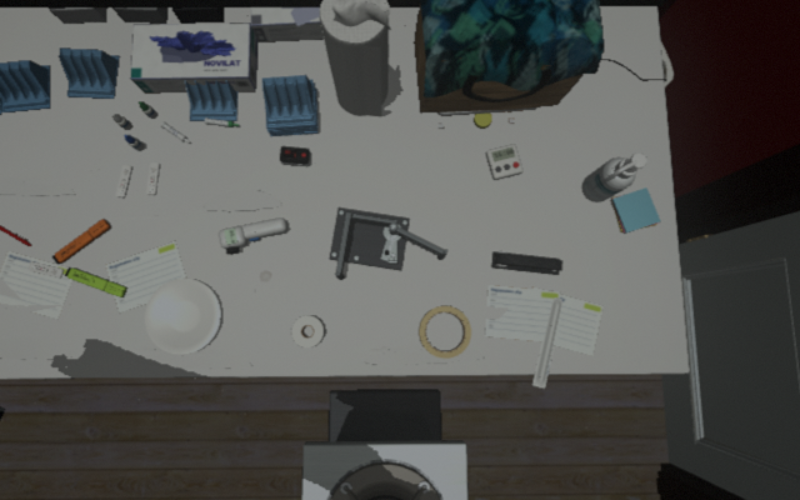

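View pics/scene0.png

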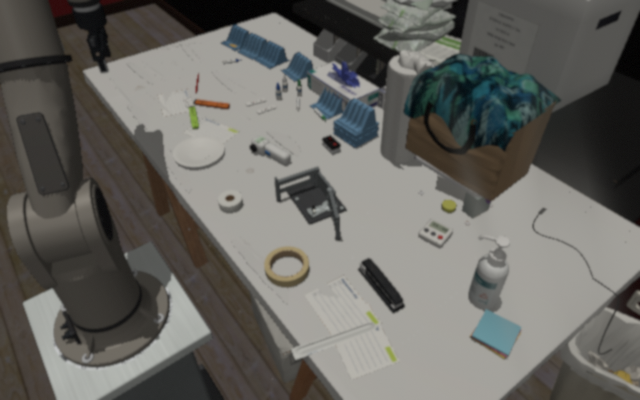

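Top view (800x500): the stand is near (370,238) with its fixed arm at left and the leg at right, pointing to (445,254). The thermometer is at (253,232) with its head at left, the stapler at (527,262), and the tape roll at (445,331). I'll enlarge the middle.

```bash
python3 - <<'E'
from h import *
p,d=grab('top','t1')
# crop 640-coords u 165..365, v 155..230 x4
c=p[150:240,165:365,::-1]; c=cv2.convertScaleAbs(cv2.resize(c,None,fx=4,fy=4,interpolation=cv2.INTER_CUBIC),alpha=1.6)
cv2.imwrite('pics/c1.png',c)
W=world('top',d)
print('table z',np.median(W[215:235,200:240,2]))
# heights map for region
z=W[...,2]; m=np.zeros_like(z,bool); m[150:240,165:365]=1
def st(n,mm):
    P=W[mm]; q=P[:,:2]; r=cv2.minAreaRect((q*1000).astype(np.float32)); print(n,mm.sum(),q.mean(0),r,np.percentile(P[:,2],[5,50,95]))
t=m&(z>.015)&(W[...,1]>.11); st('thermo',t)
s=m&(z>.055)&(W[...,1]<.11); 
n,l,ss,cc=cv2.connectedComponentsWithStats(s.astype(np.uint8))
for i in range(1,n):
    if ss[i,4]>20: st(f'st{i} {cc[i]}',l==i)
b=np.zeros_like(m); b[140:240,240:340]=1; b&=(z>.004)&(z<.013); st('base',b)
E
```

```text
table z -0.00021374671354637317
thermo 809 [0.56119723 0.26505956] ((541.1398315429688, 291.2518615722656), (84.2298355102539, 207.2057342529297), 41.482757568359375) [0.02040664 0.03244263 0.04005158]
st16 [304.1461794 190.1461794] 602 [0.54457845 0.00518258] ((514.3377685546875, 10.052719116210938), (197.9327392578125, 183.6016845703125), 47.953590393066406) [0.05620484 0.06781738 0.07252524]
base 1872 [0.54851598 0.0274423 ] ((558.9405517578125, 42.961700439453125), (251.08377075195312, 257.41656494140625), 89.8083724975586) [0.00446874 0.00729462 0.01140296]
```

View pics/c1.png

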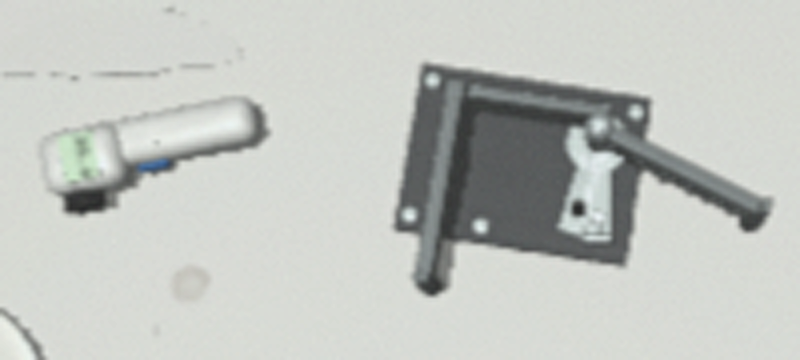

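```bash
cat >> h.py <<'E'
def ray(name,u,v,z):
    c=calibration(name);K=np.array(c['intrinsics']);R=np.array(c['R']);t=np.array(c['t'])
    C=-R.T@t; r=R.T@np.linalg.solve(K,[u,v,1.]); return C+r*(z-C[2])/r[2]
E
python3 - <<'E'
from h import *
f=lambda x,y,z: ray('top',165+x/4-.375,150+y/4-.375,z)[:2]
B=np.array([f(*q,.008) for q in((424,66),(650,99),(625,264),(395,231))]); print(B)
loc=np.array([(35,75),(35,-75),(-75,-75),(-75,75)])/1e3
lc,bc=loc.mean(0),B.mean(0); a=loc-lc; b=B-bc
th=np.arctan2((a[:,0]*b[:,1]-a[:,1]*b[:,0]).sum(),(a*b).sum()); R=np.array([[np.cos(th),-np.sin(th)],[np.sin(th),np.cos(th)]])
o=bc-R@lc; print('stand o',o,'yaw',th,'res',B-(loc@R.T+o))
S=lambda x,y:R@[x,y]+o
print('hinge pred',S(0,-.045),'meas',f(599,123,.07)); print('arm tip pred',S(-.108,.045),'meas',f(431,283,.08))
print('arm back',f(455,85,.07),S(.012,.045))
h=S(0,-.045); tip=f(755,212,.078); v=tip-h; vs=R.T@v; print('tip',tip,'len',np.linalg.norm(v),'open angle',np.arctan2(-vs[0],-vs[1]))
for z in(.018,.025):
    p=R.T@(f(578,208,z)-h); print('post',p,np.linalg.norm(p),'ang',np.arctan2(-p[0],-p[1]))
print('rest',S(-.056,0))
for n,x,y,z in(('headL',42,160,.02),('headTop',95,130,.035),('handleEnd',262,118,.017),('handle upper near',235,97,.025),('handle lower',250,145,.02),('handle up far',125,122,.025),('handle low far',130,165,.02)): print(n,f(x,y,z))
E
```

```text
[[ 0.61759394  0.0916009 ]
 [ 0.5952127  -0.05364043]
 [ 0.48879619 -0.03648746]
 [ 0.51069143  0.10922293]]
stand o [0.57283466 0.02459187] yaw -0.1547220911801429 res [[-0.00138053 -0.00170136]
 [-0.00064594  0.00126547]
 [ 0.00162353  0.00146683]
 [ 0.00040294 -0.00103094]]
hinge pred [ 0.56589991 -0.01987057] meas [ 0.56781045 -0.01962634]
arm tip pred [0.47305953 0.08569772] meas [0.47072428 0.08010096]
arm back [0.59162095 0.06723051] [0.59162606 0.06720506]
tip [ 0.51204519 -0.11169647] len 0.10645339818045241 open angle 0.3757022582822501
post [-0.04401457  0.00626558] 0.04445829109248073 ang 1.7121987294337464
post [-0.0449813  0.0061487] 0.045399602185410705 ang 1.7066489994995058
rest [0.51750361 0.03322178]
headL [0.55551532 0.33044476]
headTop [0.57171402 0.29346796]
handleEnd [0.58230686 0.19327364]
handle upper near [0.59430706 0.20904626]
handle lower [0.56441333 0.19990475]
handle up far [0.57862175 0.27773695]
handle low far [0.55202537 0.27505882]
```

```bash
cat >> h.py <<'E'
from scipy.spatial.transform import Rotation as Ro
STO=np.array([0.5728,0.0246]); YAW=-0.1547
def S(x,y): c,s=np.cos(YAW),np.sin(YAW); return STO+[c*x-s*y,s*x+c*y]
def pose():
    o=get_obs(); q=o['tool_rot']; return o['eef_pos'],Ro.from_quat([q[1],q[2],q[3],q[0]])
def yawR(deg): # tool down, x axis at world angle deg
    c,s=np.cos(np.radians(deg)),np.sin(np.radians(deg)); return Ro.from_matrix(np.array([[c,s,0],[s,-c,0],[0,0,-1.]]))
def plan(wps,p=None,R=None):
    if p is None: p,R=pose()
    for q,yd in wps:
        R2=yawR(yd); d=R.inv().apply(np.array(q)-p); w=(R.inv()*R2).as_rotvec(degrees=True)
        print('d',np.round(d*1000,1),'w',np.round(w,1)); p,R=np.array(q),R2
def legpt(a,r=.085,off=.016):
    h=S(0,-.045); ang=-np.pi/2-a+YAW; d=np.array([np.cos(ang),np.sin(ang)]); n=np.array([-d[1],d[0]])
    return h+r*d+off*n, np.degrees(ang-np.pi/2)%360
E
python3 - <<'E'
import station,h
print([x for x in dir(station) if not x.startswith('__')])
print(getattr(station,'finger_overhang',None))
from h import *
c,y=legpt(.376,off=.031)
plan([((*c,.25),y),((*c,.06),y)])
E
```

```text
['PlanningError', 'calibration', 'finger_overhang', 'get_obs', 'hand_in', 'read_camera']
0.025
d [-547.  -553.9    6.4] w [-0.1  0.   6.8]
d [  0.   0. 190.] w [0. 0. 0.]
```

>>> drive_tool([
  {"dx": -0.0391, "dy": -0.0396, "claw": 0},
  {"dx": -0.0391, "dy": -0.0396},
  {"dx": -0.0391, "dy": -0.0396},
  {"dx": -0.0391, "dy": -0.0396},
  {"dx": -0.0391, "dy": -0.0396},
  {"dx": -0.0391, "dy": -0.0396},
  {"dx": -0.0391, "dy": -0.0396},
  {"dx": -0.0391, "dy": -0.0396},
  {"dx": -0.0391, "dy": -0.0396},
  {"dx": -0.0391, "dy": -0.0396},
  {"dx": -0.0391, "dy": -0.0396},
  {"dx": -0.0391, "dy": -0.0396},
  {"dx": -0.0391, "dy": -0.0396},
  {"dx": -0.0391, "dy": -0.0396},
  {"wz": 6.8},
  {},
])

```text
schema error: expected keys claw, dx, dy, dz, wx, wy, wz
```

```bash
python3 - <<'E'
from h import *
c,y=legpt(.376,off=.031)
print(get_obs()['t'],pose()[0],get_obs()['contact_force'])
plan([((*c,.1),y),((*c,.062),y)])
E
```

```text
0.15 [0.27064222 0.61793084 0.25554191] [-0.11048702 -0.23059528 -0.23465392]
d [-547.  -553.7  156.4] w [-0.1  0.   6.8]
d [ 0.  0. 38.] w [0. 0. 0.]
```

>>> drive_tool([
  {"dx": -0.039, "dy": -0.0396, "dz": 0, "wx": 0, "wy": 0, "wz": 0, "claw": 0},
  {"dx": -0.039, "dy": -0.0396, "dz": 0, "wx": 0, "wy": 0, "wz": 0, "claw": 0},
  {"dx": -0.039, "dy": -0.0396, "dz": 0, "wx": 0, "wy": 0, "wz": 0, "claw": 0},
  {"dx": -0.039, "dy": -0.0396, "dz": 0, "wx": 0, "wy": 0, "wz": 0, "claw": 0},
  {"dx": -0.039, "dy": -0.0396, "dz": 0, "wx": 0, "wy": 0, "wz": 0, "claw": 0},
  {"dx": -0.039, "dy": -0.0396, "dz": 0, "wx": 0, "wy": 0, "wz": 0, "claw": 0},
  {"dx": -0.039, "dy": -0.0396, "dz": 0, "wx": 0, "wy": 0, "wz": 0, "claw": 0},
  {"dx": -0.039, "dy": -0.0396, "dz": 0, "wx": 0, "wy": 0, "wz": 0, "claw": 0},
  {"dx": -0.039, "dy": -0.0396, "dz": 0, "wx": 0, "wy": 0, "wz": 0, "claw": 0},
  {"dx": -0.039, "dy": -0.0396, "dz": 0, "wx": 0, "wy": 0, "wz": 0, "claw": 0},
  {"dx": -0.039, "dy": -0.0396, "dz": 0, "wx": 0, "wy": 0, "wz": 0, "claw": 0},
  {"dx": -0.039, "dy": -0.0396, "dz": 0, "wx": 0, "wy": 0, "wz": 0, "claw": 0},
  {"dx": -0.039, "dy": -0.0396, "dz": 0, "wx": 0, "wy": 0, "wz": 0, "claw": 0},
  {"dx": -0.039, "dy": -0.0396, "dz": 0, "wx": 0, "wy": 0, "wz": 0, "claw": 0},
  {"dx": 0, "dy": 0, "dz": 0, "wx": 0, "wy": 0, "wz": 6.8, "claw": 0},
  {"dx": 0, "dy": 0, "dz": 0, "wx": 0, "wy": 0, "wz": 0, "claw": 0},
], newtons=40)

```text
t: 2.15
eef_pos: [0.5483, -0.109, 0.2559]
tool_rot: [-0.0, 0.263, 0.965, -0.0]
contact_force: [0.3, 0.7, -0.2]
gripper_width: 0.001
grasp_force: 0.0
```

```bash
python3 - <<'E'
from h import *
c,y=legpt(.376,off=.031)
print(get_obs()['t'],pose()[0],get_obs()['contact_force'],get_obs()['gripper_width'])
plan([((*c,.1),y),((*c,.062),y)])
E
```

```text
2.15 [ 0.5483181  -0.10896714  0.25589953] [ 0.28233558  0.69626036 -0.19635129] 0.0007758117539160719
d [ -1.1   0.8 155.9] w [-0.  -0.  -0.1]
d [ 0.  0. 38.] w [0. 0. 0.]
```

Fast and accurate. Next I descend, then work out the swing rows.

>>> drive_tool([
  {"dx": 0, "dy": 0, "dz": 0.05, "wx": 0, "wy": 0, "wz": 0, "claw": 0},
  {"dx": 0, "dy": 0, "dz": 0.05, "wx": 0, "wy": 0, "wz": 0, "claw": 0},
  {"dx": 0, "dy": 0, "dz": 0.05, "wx": 0, "wy": 0, "wz": 0, "claw": 0},
  {"dx": 0, "dy": 0, "dz": 0.024, "wx": 0, "wy": 0, "wz": 0, "claw": 0},
  {"dx": 0, "dy": 0, "dz": 0.02, "wx": 0, "wy": 0, "wz": 0, "claw": 0},
  {"dx": 0, "dy": 0, "dz": 0, "wx": 0, "wy": 0, "wz": 0, "claw": 0},
])

```text
t: 2.9
eef_pos: [0.5473, -0.1072, 0.061]
tool_rot: [-0.002, 0.261, 0.965, 0.0]
contact_force: [0.1, -0.4, 0.6]
gripper_width: 0.005
grasp_force: 0.0
```

```bash
python3 - <<'E'
from h import *
print(pose()[0],get_obs()['contact_force'])
w=[(legpt(a),a) for a in [.376]+list(np.arange(.45,1.36,.07))]
plan([((*c[0],.062),c[1]) for c,a in w])
print(w[-1][1])
E
```

```text
[ 0.54734107 -0.10715256  0.0610112 ] [ 0.11314651 -0.41853684  0.55162234]
d [12.2 -0.3 -0.9] w [-0.  -0.2  0.2]
d [ 6.3 -1.   0. ] w [0.  0.  4.2]
d [ 6.  -0.9  0. ] w [0. 0. 4.]
d [ 6.  -0.9  0. ] w [0. 0. 4.]
d [ 6.  -0.9  0. ] w [0. 0. 4.]
d [ 6.  -0.9  0. ] w [0. 0. 4.]
d [ 6.  -0.9  0. ] w [0. 0. 4.]
d [ 6.  -0.9  0. ] w [0. 0. 4.]
d [ 6.  -0.9  0. ] w [0. 0. 4.]
d [ 6.  -0.9  0. ] w [0. 0. 4.]
d [ 6.  -0.9  0. ] w [0. 0. 4.]
d [ 6.  -0.9  0. ] w [0. 0. 4.]
d [ 6.  -0.9  0. ] w [0. 0. 4.]
d [ 6.  -0.9  0. ] w [0. 0. 4.]
1.29
```

>>> drive_tool([
  {"dx": 0.005, "dy": 0, "dz": 0, "wx": 0, "wy": 0, "wz": 0, "claw": 0},
  {"dx": 0.002, "dy": 0, "dz": 0, "wx": 0, "wy": 0, "wz": 0, "claw": 0},
  {"dx": 0.002, "dy": 0, "dz": 0, "wx": 0, "wy": 0, "wz": 0, "claw": 0},
  {"dx": 0.002, "dy": 0, "dz": 0, "wx": 0, "wy": 0, "wz": 0, "claw": 0},
  {"dx": 0.002, "dy": 0, "dz": 0, "wx": 0, "wy": 0, "wz": 0, "claw": 0},
  {"dx": 0.002, "dy": 0, "dz": 0, "wx": 0, "wy": 0, "wz": 1, "claw": 0},
  {"dx": 0.003, "dy": 0, "dz": 0, "wx": 0, "wy": 0, "wz": 2, "claw": 0},
  {"dx": 0.005, "dy": -0.001, "dz": 0, "wx": 0, "wy": 0, "wz": 4, "claw": 0},
  {"dx": 0, "dy": 0, "dz": 0, "wx": 0, "wy": 0, "wz": 0, "claw": 0},
])

```text
t: 4.03
eef_pos: [0.5277, -0.0971, 0.0622]
tool_rot: [-0.0, 0.321, 0.947, -0.0]
contact_force: [-0.8, -0.3, 1.5]
gripper_width: 0.001
grasp_force: 0.0
```

```bash
python3 - <<'E'
from h import *
print(pose()[0],get_obs()['contact_force'])
w=[(legpt(a),a) for a in np.arange(.5,1.36,.07)]
plan([((*c[0],.061),c[1]) for c,a in w][:3])
p,d=grab('top','t2')
c=p[140:240,225:350,::-1]; c=cv2.convertScaleAbs(cv2.resize(c,None,fx=5,fy=5,interpolation=cv2.INTER_CUBIC),alpha=1.6)
cv2.imwrite('pics/c2.png',c)
E
```

```text
[ 0.52774528 -0.09709042  0.06218562] [-0.79719445 -0.30832324  1.50227634]
d [ 0.8 -0.5  1.2] w [-0.  -0.1  0. ]
d [ 6.  -0.9  0. ] w [0. 0. 4.]
d [ 6.  -0.9  0. ] w [0. 0. 4.]
```

View pics/c2.png

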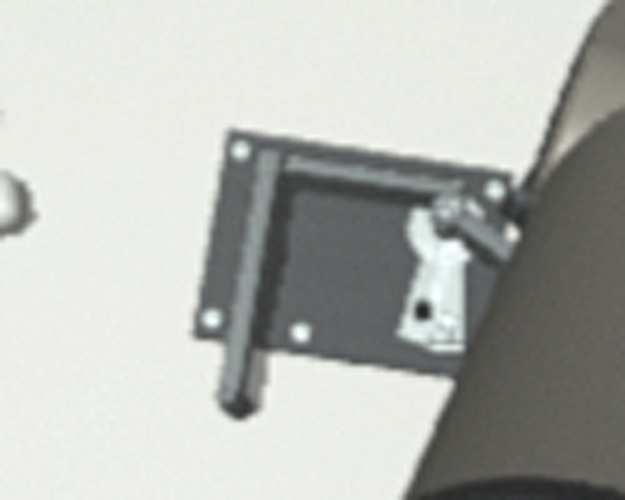

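The leg has turned a little (visible stub from (447,213) to (505,255)) and I read about 0.8 N, which matches the hinge friction. The stop post is the black dot at (423,310). I'll carry on swinging.

>>> drive_tool([
  {"dx": 0.006, "dy": -0.001, "dz": 0, "wx": 0, "wy": 0, "wz": 4, "claw": 0},
  {"dx": 0.006, "dy": -0.0009, "dz": 0, "wx": 0, "wy": 0, "wz": 4, "claw": 0},
  {"dx": 0.006, "dy": -0.0009, "dz": 0, "wx": 0, "wy": 0, "wz": 4, "claw": 0},
  {"dx": 0.006, "dy": -0.0009, "dz": 0, "wx": 0, "wy": 0, "wz": 4, "claw": 0},
  {"dx": 0.006, "dy": -0.0009, "dz": 0, "wx": 0, "wy": 0, "wz": 4, "claw": 0},
  {"dx": 0.006, "dy": -0.0009, "dz": 0, "wx": 0, "wy": 0, "wz": 4, "claw": 0},
  {"dx": 0.006, "dy": -0.0009, "dz": 0, "wx": 0, "wy": 0, "wz": 4, "claw": 0},
  {"dx": 0.006, "dy": -0.0009, "dz": 0, "wx": 0, "wy": 0, "wz": 4, "claw": 0},
  {"dx": 0.006, "dy": -0.0009, "dz": 0, "wx": 0, "wy": 0, "wz": 4, "claw": 0},
  {"dx": 0.006, "dy": -0.0009, "dz": 0, "wx": 0, "wy": 0, "wz": 4, "claw": 0},
  {"dx": 0, "dy": 0, "dz": 0, "wx": 0, "wy": 0, "wz": 0, "claw": 0},
])

```text
t: 5.45
eef_pos: [0.4875, -0.0536, 0.0622]
tool_rot: [-0.0, 0.625, 0.781, -0.0]
contact_force: [-0.4, 0.1, 0.7]
gripper_width: -0.006
grasp_force: 0.0
```

```bash
python3 - <<'E'
from h import *
print(pose()[0],get_obs()['contact_force'])
w=[(legpt(a),a) for a in (1.2,1.27,1.30,1.33)]
plan([((*c[0],.061),c[1]) for c,a in w])
E
```

```text
[ 0.48747452 -0.05363249  0.06218952] [-0.41385066  0.11280671  0.68282767]
d [ 0.2 -1.2  1.2] w [-0.  -0.   0.3]
d [ 6.  -0.9  0. ] w [0. 0. 4.]
d [ 2.6 -0.4  0. ] w [0.  0.  1.7]
d [ 2.6 -0.4  0. ] w [0.  0.  1.7]
```

>>> drive_tool([
  {"dx": 0.0026, "dy": -0.0008, "dz": 0, "wx": 0, "wy": 0, "wz": 1.8, "claw": 0},
  {"dx": 0.0026, "dy": -0.0008, "dz": 0, "wx": 0, "wy": 0, "wz": 1.7, "claw": 0},
  {"dx": 0.0026, "dy": -0.0004, "dz": 0, "wx": 0, "wy": 0, "wz": 1.7, "claw": 0},
  {"dx": 0.0026, "dy": -0.0004, "dz": 0, "wx": 0, "wy": 0, "wz": 1.7, "claw": 0},
  {"dx": 0, "dy": 0, "dz": 0, "wx": 0, "wy": 0, "wz": 0, "claw": 0},
])

```text
t: 6.08
eef_pos: [0.4835, -0.0441, 0.0623]
tool_rot: [0.0, 0.671, 0.741, -0.0]
contact_force: [-0.2, -1.0, 1.3]
gripper_width: -0.001
grasp_force: 0.3
```

>>> drive_tool([
  {"dx": 0.0013, "dy": -0.0002, "dz": 0, "wx": 0, "wy": 0, "wz": 0.9, "claw": 0},
  {"dx": 0.0013, "dy": -0.0002, "dz": 0, "wx": 0, "wy": 0, "wz": 0.9, "claw": 0},
])

```text
t: 6.32
eef_pos: [0.4829, -0.0429, 0.0624]
tool_rot: [0.001, 0.684, 0.73, -0.0]
contact_force: [1.9, -6.0, -0.3]
gripper_width: 0.0
grasp_force: 3.0
```

>>> drive_tool([
  {"dx": 0.0013, "dy": -0.0002, "dz": 0, "wx": 0, "wy": 0, "wz": 0.9, "claw": 0},
  {"dx": 0.0013, "dy": -0.0002, "dz": 0, "wx": 0, "wy": 0, "wz": 0.9, "claw": 0},
])

```text
t: 6.58
eef_pos: [0.4824, -0.0412, 0.0624]
tool_rot: [0.001, 0.695, 0.719, -0.001]
contact_force: [0.5, -7.8, -0.2]
gripper_width: -0.0
grasp_force: 4.0
```

>>> drive_tool([
  {"dx": 0.001, "dy": 0, "dz": 0, "wx": 0, "wy": 0, "wz": 0.7, "claw": 0},
  {"dx": 0, "dy": 0, "dz": 0, "wx": 0, "wy": 0, "wz": 0, "claw": 0},
])

```text
t: 6.82
eef_pos: [0.4821, -0.04, 0.0624]
tool_rot: [0.001, 0.7, 0.715, -0.001]
contact_force: [-0.4, -7.3, 0.4]
gripper_width: -0.003
grasp_force: 3.5
```

>>> drive_tool([
  {"dx": 0.001, "dy": 0, "dz": 0, "wx": 0, "wy": 0, "wz": 0.7, "claw": 0},
  {"dx": 0, "dy": 0, "dz": 0, "wx": 0, "wy": 0, "wz": 0, "claw": 0},
])

```text
t: 7.08
eef_pos: [0.4819, -0.0389, 0.0624]
tool_rot: [0.001, 0.704, 0.71, -0.001]
contact_force: [0.9, -6.7, 1.7]
gripper_width: -0.001
grasp_force: 3.4
```

>>> drive_tool([
  {"dx": 0.001, "dy": 0, "dz": 0, "wx": 0, "wy": 0, "wz": 0.7, "claw": 0},
  {"dx": 0, "dy": 0, "dz": 0, "wx": 0, "wy": 0, "wz": 0, "claw": 0},
])

```text
t: 7.32
eef_pos: [0.4817, -0.0378, 0.0623]
tool_rot: [0.0, 0.708, 0.706, -0.001]
contact_force: [-1.5, -5.9, 2.5]
gripper_width: 0.004
grasp_force: 3.1
```

Force is falling toward the crest, so I'll keep to small steps.

>>> drive_tool([
  {"dx": 0.001, "dy": 0, "dz": 0, "wx": 0, "wy": 0, "wz": 0.7, "claw": 0},
  {"dx": 0, "dy": 0, "dz": 0, "wx": 0, "wy": 0, "wz": 0, "claw": 0},
])

```text
t: 7.58
eef_pos: [0.4815, -0.0365, 0.0623]
tool_rot: [0.0, 0.712, 0.702, -0.001]
contact_force: [-1.7, -5.1, 2.9]
gripper_width: -0.001
grasp_force: 2.7
```

>>> drive_tool([
  {"dx": 0.001, "dy": 0, "dz": 0, "wx": 0, "wy": 0, "wz": 0.7, "claw": 0},
  {"dx": 0, "dy": 0, "dz": 0, "wx": 0, "wy": 0, "wz": 0, "claw": 0},
])

```text
t: 7.82
eef_pos: [0.4813, -0.0352, 0.0623]
tool_rot: [-0.0, 0.717, 0.697, -0.001]
contact_force: [-1.4, -4.6, 3.8]
gripper_width: 0.003
grasp_force: 2.4
```

>>> drive_tool([
  {"dx": 0.001, "dy": 0, "dz": 0, "wx": 0, "wy": 0, "wz": 0.7, "claw": 0},
  {"dx": 0, "dy": 0, "dz": 0, "wx": 0, "wy": 0, "wz": 0, "claw": 0},
])

```text
t: 8.07
eef_pos: [0.4811, -0.0339, 0.0622]
tool_rot: [-0.001, 0.721, 0.693, -0.001]
contact_force: [-3.1, -4.9, 3.8]
gripper_width: 0.001
grasp_force: 2.1
```

>>> drive_tool([
  {"dx": 0.001, "dy": 0, "dz": 0, "wx": 0, "wy": 0, "wz": 0.7, "claw": 0},
  {"dx": 0, "dy": 0, "dz": 0, "wx": 0, "wy": 0, "wz": 0, "claw": 0},
])

```text
t: 8.32
eef_pos: [0.4813, -0.0322, 0.0621]
tool_rot: [-0.001, 0.725, 0.689, -0.001]
contact_force: [-3.8, -2.5, 2.9]
gripper_width: 0.002
grasp_force: 1.4
```

>>> drive_tool([
  {"dx": 0.001, "dy": 0, "dz": 0, "wx": 0, "wy": 0, "wz": 0.7, "claw": 0},
  {"dx": 0, "dy": 0, "dz": 0, "wx": 0, "wy": 0, "wz": 0, "claw": 0},
])

```text
t: 8.57
eef_pos: [0.4824, -0.0307, 0.0622]
tool_rot: [-0.0, 0.729, 0.685, 0.0]
contact_force: [-0.2, -1.0, 1.0]
gripper_width: 0.0
grasp_force: 0.6
```

>>> drive_tool([
  {"dx": 0.001, "dy": 0, "dz": 0, "wx": 0, "wy": 0, "wz": 0.7, "claw": 0},
  {"dx": 0, "dy": 0, "dz": 0, "wx": 0, "wy": 0, "wz": 0, "claw": 0},
])

```text
t: 8.82
eef_pos: [0.4829, -0.0296, 0.0623]
tool_rot: [0.0, 0.733, 0.681, 0.0]
contact_force: [-1.4, -0.2, -0.3]
gripper_width: 0.0
grasp_force: 0.0
```

```bash
python3 - <<'E'
from h import *
print(pose()[0],get_obs()['contact_force'])
w=[(legpt(a),a) for a in (1.45,1.5,1.55)]
plan([((*c[0],.062),c[1]) for c,a in w])
p,d=grab('top','t3')
c=p[140:240,225:350,::-1]; c=cv2.convertScaleAbs(cv2.resize(c,None,fx=5,fy=5,interpolation=cv2.INTER_CUBIC),alpha=1.6)
cv2.imwrite('pics/c3.png',c)
E
```

```text
[ 0.48291347 -0.02955394  0.06232629] [-1.37034348 -0.22646118 -0.30638937]
d [-3.6 -2.3  0.3] w [ 0.  -0.  -2.3]
d [ 4.3 -0.7  0. ] w [0.  0.  2.9]
d [ 4.3 -0.7  0. ] w [0.  0.  2.9]
```

View pics/c3.png

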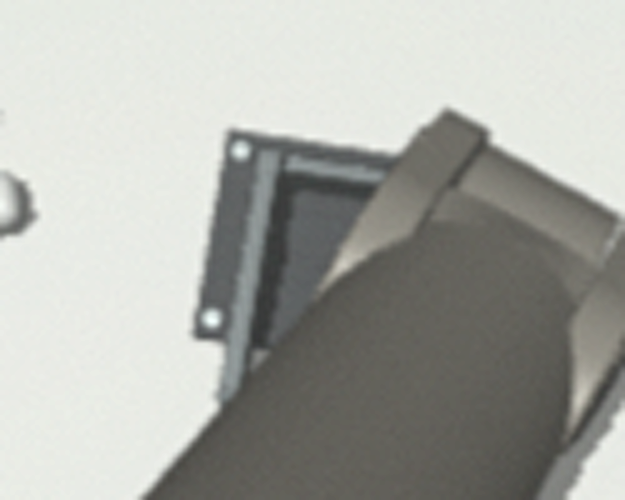

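The arm hides the leg, but the force has dropped to zero, so it looks snapped. I'll push gently until I feel the stop.

>>> drive_tool([
  {"dx": 0.001, "dy": 0, "dz": 0, "wx": 0, "wy": 0, "wz": 0.4, "claw": 0},
  {"dx": 0.001, "dy": 0, "dz": 0, "wx": 0, "wy": 0, "wz": 0.4, "claw": 0},
])

```text
t: 9.12
eef_pos: [0.4829, -0.0282, 0.0623]
tool_rot: [0.0, 0.738, 0.675, 0.0]
contact_force: [0.1, -1.7, 1.0]
gripper_width: -0.001
grasp_force: 0.6
```

>>> drive_tool([
  {"dx": 0.001, "dy": 0, "dz": 0, "wx": 0, "wy": 0, "wz": 0.4, "claw": 0},
  {"dx": 0, "dy": 0, "dz": 0, "wx": 0, "wy": 0, "wz": 0, "claw": 0},
])

```text
t: 9.38
eef_pos: [0.4828, -0.0269, 0.0623]
tool_rot: [-0.0, 0.74, 0.673, 0.0]
contact_force: [-0.3, 0.5, 0.7]
gripper_width: 0.002
grasp_force: 0.0
```

>>> drive_tool([
  {"dx": 0.001, "dy": 0, "dz": 0, "wx": 0, "wy": 0, "wz": 0.4, "claw": 0},
  {"dx": 0, "dy": 0, "dz": 0, "wx": 0, "wy": 0, "wz": 0, "claw": 0},
])

```text
t: 9.62
eef_pos: [0.4827, -0.0262, 0.0623]
tool_rot: [0.0, 0.742, 0.67, 0.0]
contact_force: [0.6, -0.7, 0.8]
gripper_width: -0.003
grasp_force: 0.3
```

>>> drive_tool([
  {"dx": 0.001, "dy": 0, "dz": 0, "wx": 0, "wy": 0, "wz": 0, "claw": 0},
  {"dx": 0, "dy": 0, "dz": 0, "wx": 0, "wy": 0, "wz": 0, "claw": 0},
])

```text
t: 9.88
eef_pos: [0.4827, -0.0259, 0.0623]
tool_rot: [0.0, 0.743, 0.67, -0.0]
contact_force: [-0.7, -3.2, 0.8]
gripper_width: -0.001
grasp_force: 2.0
```

>>> drive_tool([
  {"dx": 0.001, "dy": 0, "dz": 0, "wx": 0, "wy": 0, "wz": 0, "claw": 0},
  {"dx": 0, "dy": 0, "dz": 0, "wx": 0, "wy": 0, "wz": 0, "claw": 0},
])

```text
t: 10.12
eef_pos: [0.4827, -0.0256, 0.0623]
tool_rot: [0.001, 0.743, 0.67, -0.0]
contact_force: [-1.1, -6.5, 0.6]
gripper_width: 0.001
grasp_force: 3.2
```

>>> drive_tool([
  {"dx": 0.001, "dy": 0, "dz": 0, "wx": 0, "wy": 0, "wz": 0, "claw": 0},
  {"dx": 0, "dy": 0, "dz": 0, "wx": 0, "wy": 0, "wz": 0, "claw": 0},
])

```text
t: 10.38
eef_pos: [0.4827, -0.0253, 0.0623]
tool_rot: [0.001, 0.743, 0.669, -0.001]
contact_force: [-0.9, -8.3, 0.5]
gripper_width: 0.003
grasp_force: 4.3
```

Stiff rise with no further travel: it is home. I'll back off, lift, and meanwhile fit the thermometer from the earlier depth image.

>>> drive_tool([
  {"dx": -0.004, "dy": 0, "dz": 0, "wx": 0, "wy": 0, "wz": 0, "claw": 0},
  {"dx": -0.02, "dy": 0, "dz": 0, "wx": 0, "wy": 0, "wz": 0, "claw": 0},
  {"dx": 0, "dy": 0, "dz": -0.05, "wx": 0, "wy": 0, "wz": 0, "claw": 0.02},
  {"dx": 0, "dy": 0, "dz": -0.06, "wx": 0, "wy": 0, "wz": 0, "claw": 0.05},
  {"dx": 0, "dy": 0, "dz": -0.03, "wx": 0, "wy": 0, "wz": 0, "claw": 0.05},
  {"dx": 0, "dy": 0, "dz": 0, "wx": 0, "wy": 0, "wz": 0, "claw": 0.05},
])

```text
t: 11.12
eef_pos: [0.4821, -0.0462, 0.2042]
tool_rot: [0.001, 0.742, 0.671, 0.002]
contact_force: [-0.3, 0.2, -0.6]
gripper_width: 0.588
grasp_force: 0.0
```

```bash
python3 - <<'E'
from h import *
d=np.load('pics/t1.npy'); W=world('top',d); z=W[...,2]
m=np.zeros_like(z,bool); m[165:206,170:238]=1
m&=(z>.012)&(z<.05)
n,l,ss,cc=cv2.connectedComponentsWithStats(m.astype(np.uint8)); i=1+np.argmax(ss[1:,4]); m=l==i
P=W[m]; print(m.sum(), cv2.minAreaRect((P[:,:2]*1000).astype(np.float32)))
H=P[(P[:,2]>.024)&(P[:,1]<.262)&(P[:,1]>.205)]
# crest of handle per y slice
ys=np.arange(.206,.262,.007)
mid=[]
for y in ys:
    s=H[(H[:,1]>=y)&(H[:,1]<y+.007)]; mid.append(((s[:,0].min()+s[:,0].max())/2,y+.0035)); print(np.round([s[:,0].min(),s[:,0].max(),s[:,2].max()],4),len(s))
mid=np.array(mid); f=np.polyfit(mid[:,1],mid[:,0],1); print('slope dx/dy',f,'at y=.245',np.polyval(f,.245))
print('y ends',P[:,1].min(),P[:,1].max(), P[np.argmin(P[:,1])],P[np.argmax(P[:,1])])
print(pose()[0],get_obs()['q'])
E
```

```text
818 ((560.3441162109375, 258.7332763671875), (49.86412048339844, 135.25730895996094), 14.132833480834961)
[0.5653 0.594  0.0366] 32
[0.5632 0.5909 0.0353] 29
[0.5625 0.5909 0.0351] 35
[0.5603 0.5884 0.0359] 35
[0.5604 0.589  0.0359] 32
[0.5583 0.5861 0.0369] 31
[0.5559 0.5862 0.0356] 31
[0.5553 0.5836 0.0343] 33Traceback (most recent call last):
  File "<stdin>", line 12, in <module>
    return umr_minimum(a, axis, None, out, keepdims, initial, where)
ValueError: zero-size array to reduction operation minimum which has no identity
```

```bash
python3 - <<'E'
from h import *
plan([((.5715,.252,.204),103),((.5715,.252,.03),103)])
E
```

```text
d [305.7  58.9   1.3] w [  0.3  -0.1 -18.8]
d [  0.   0. 174.] w [0. 0. 0.]
```

>>> drive_tool([
  {"dx": 0.051, "dy": 0.0098, "dz": 0, "wx": 0, "wy": 0, "wz": 0, "claw": 0.06},
  {"dx": 0.051, "dy": 0.0098, "dz": 0, "wx": 0, "wy": 0, "wz": 0, "claw": 0.06},
  {"dx": 0.051, "dy": 0.0098, "dz": 0, "wx": 0, "wy": 0, "wz": 0, "claw": 0.06},
  {"dx": 0.051, "dy": 0.0098, "dz": 0, "wx": 0, "wy": 0, "wz": 0, "claw": 0.06},
  {"dx": 0.051, "dy": 0.0098, "dz": 0, "wx": 0, "wy": 0, "wz": 0, "claw": 0.06},
  {"dx": 0.051, "dy": 0.0098, "dz": 0, "wx": 0, "wy": 0, "wz": 0, "claw": 0.06},
  {"dx": 0, "dy": 0, "dz": 0, "wx": 0, "wy": 0, "wz": -9.4, "claw": 0.06},
  {"dx": 0, "dy": 0, "dz": 0.03, "wx": 0, "wy": 0, "wz": -9.4, "claw": 0.06},
  {"dx": 0, "dy": 0, "dz": 0, "wx": 0, "wy": 0, "wz": 0, "claw": 0.06},
])

```text
t: 12.25
eef_pos: [0.5679, 0.2511, 0.169]
tool_rot: [-0.002, 0.623, 0.782, -0.003]
contact_force: [0.3, -0.2, 0.9]
gripper_width: 0.7
grasp_force: 0.0
```

```bash
python3 - <<'E'
from h import *
plan([((.5715,.252,.03),103)])
p,d=grab('top','t4')
c=p[140:240,165:325,::-1]; c=cv2.convertScaleAbs(cv2.resize(c,None,fx=5,fy=5,interpolation=cv2.INTER_CUBIC),alpha=1.6)
cv2.imwrite('pics/c4.png',c)
E
```

```text
d [  0.2   4.6 139. ] w [-0.4  0.  -0.1]
```

View pics/c4.png

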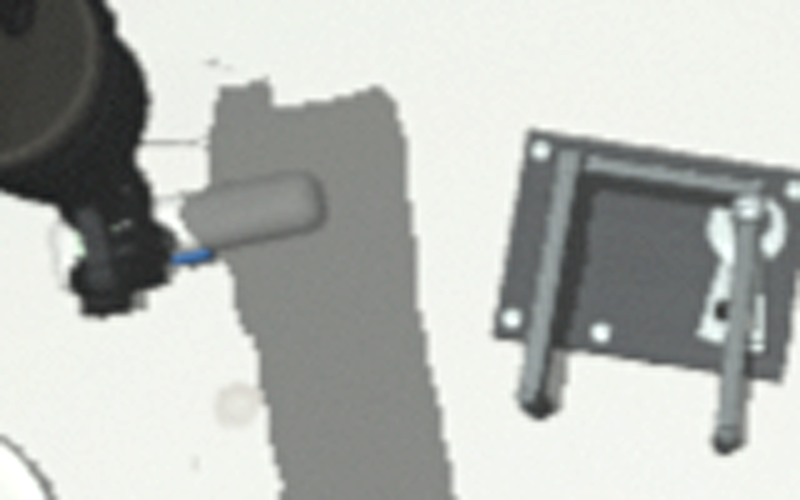

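The leg now runs (750,205)→(727,440), parallel to the fixed arm, with the post at (722,310). I'll check the pin–post distance numerically.

```bash
python3 - <<'E'
from h import *
f=lambda x,y,z: ray('top',165+x/5-.4,140+y/5-.4,z)[:2]
h=S(0,-.045)
for hh in (h,f(749,207,.069)):
    tip=f(727,437,.078); v=tip-hh; u=v/np.linalg.norm(v); pin=hh+.045*u
    ang=(-np.pi/2+YAW-np.arctan2(u[1],u[0]))%(2*np.pi)
    print(hh,'len',np.linalg.norm(v),'a',ang,'pin-post',np.linalg.norm(pin-f(722,311,.022)))
E
```

```text
[ 0.56586623 -0.0198626 ] len 0.1117263594249498 a 1.5197928459778538 pin-post 0.008736258830198625
[ 0.56646775 -0.0196925 ] len 0.11230727244054994 a 1.5177319454109357 pin-post 0.008592336632663105
```

>>> drive_tool([
  {"dx": 0, "dy": 0.0046, "dz": 0.04, "wx": 0, "wy": 0, "wz": 0, "claw": 0.06},
  {"dx": 0, "dy": 0, "dz": 0.04, "wx": 0, "wy": 0, "wz": 0, "claw": 0.06},
  {"dx": 0, "dy": 0, "dz": 0.03, "wx": 0, "wy": 0, "wz": 0, "claw": 0.06},
  {"dx": 0, "dy": 0, "dz": 0.015, "wx": 0, "wy": 0, "wz": 0, "claw": 0.06},
  {"dx": 0, "dy": 0, "dz": 0.014, "wx": 0, "wy": 0, "wz": 0, "claw": 0.06},
  {"dx": 0, "dy": 0, "dz": 0, "wx": 0, "wy": 0, "wz": 0, "claw": 0.06},
  {"dx": 0, "dy": 0, "dz": 0, "wx": 0, "wy": 0, "wz": 0, "claw": 0.06},
])

```text
t: 13.18
eef_pos: [0.5755, 0.2525, 0.0343]
tool_rot: [0.0, 0.623, 0.782, 0.001]
contact_force: [0.6, 0.1, 0.2]
gripper_width: 0.702
grasp_force: 0.0
```

The leg is home (8.7 mm). I correct by a few mm and grip.

>>> drive_tool([
  {"dx": 0, "dy": -0.004, "dz": 0.005, "wx": 0, "wy": 0, "wz": 0, "claw": 0.06},
  {"dx": 0, "dy": 0, "dz": 0, "wx": 0, "wy": 0, "wz": 0, "claw": 0.06},
  {"dx": 0, "dy": 0, "dz": 0, "wx": 0, "wy": 0, "wz": 0, "claw": 0.04},
  {"dx": 0, "dy": 0, "dz": 0, "wx": 0, "wy": 0, "wz": 0, "claw": 0.03},
  {"dx": 0, "dy": 0, "dz": 0, "wx": 0, "wy": 0, "wz": 0, "claw": 0.02},
  {"dx": 0, "dy": 0, "dz": 0, "wx": 0, "wy": 0, "wz": 0, "claw": 0.015},
  {"dx": 0, "dy": 0, "dz": 0, "wx": 0, "wy": 0, "wz": 0, "claw": 0.015},
  {"dx": 0, "dy": 0, "dz": 0, "wx": 0, "wy": 0, "wz": 0, "claw": 0.015},
], newtons=30)

```text
t: 14.18
eef_pos: [0.5711, 0.2516, 0.0286]
tool_rot: [0.0, 0.623, 0.782, 0.0]
contact_force: [-0.6, 0.2, 5.2]
gripper_width: 0.343
grasp_force: 29.8
```

>>> drive_tool([
  {"dx": 0, "dy": 0, "dz": -0.01, "wx": 0, "wy": 0, "wz": 0, "claw": 0.015},
  {"dx": 0, "dy": 0, "dz": -0.03, "wx": 0, "wy": 0, "wz": 0, "claw": 0.015},
  {"dx": 0, "dy": 0, "dz": -0.04, "wx": 0, "wy": 0, "wz": 0, "claw": 0.015},
  {"dx": 0, "dy": 0, "dz": -0.04, "wx": 0, "wy": 0, "wz": 0, "claw": 0.015},
  {"dx": 0, "dy": 0, "dz": -0.02, "wx": 0, "wy": 0, "wz": 0, "claw": 0.015},
  {"dx": 0, "dy": 0, "dz": 0, "wx": 0, "wy": 0, "wz": 0, "claw": 0.015},
  {"dx": 0, "dy": 0, "dz": 0, "wx": 0, "wy": 0, "wz": 0, "claw": 0.015},
])

```text
t: 15.05
eef_pos: [0.5698, 0.2514, 0.1667]
tool_rot: [-0.001, 0.623, 0.782, -0.001]
contact_force: [-0.7, 0.7, -1.8]
gripper_width: 0.347
grasp_force: 29.8
```

```bash
python3 - <<'E'
from h import *
p,R=pose(); print(p,get_obs()['contact_force'],get_obs()['grasp_force'])
# thermo underside z when gripped: tcp - .0286
pic,d=grab('scene','s5')
c=pic[80:200,190:390,::-1]; cv2.imwrite('pics/c5.png',cv2.convertScaleAbs(cv2.resize(c,None,fx=4,fy=4,interpolation=cv2.INTER_CUBIC),alpha=1.6))
# tcp goal: origin at rest; tcp offset in own frame (-11,+9): own y=-stand y, own x=-stand x -> stand offset (+.011,-.009)
g=S(-.056+.011,-.009); print(g)
yaw=np.degrees(np.pi/2+YAW); print(yaw)
plan([((*g,.16),yaw),((*g,.0286+.070),yaw)])
E
```

```text
[0.5697863  0.25135574 0.16667978] [-0.7237673   0.66561248 -1.77760852] 29.76051850710064
[0.52695065 0.02264125]
81.13634290932616
d [-213.1  -93.     6.9] w [-0.2  0.1 21.8]
d [ 0.   0.  61.4] w [0. 0. 0.]
```

View pics/c5.png

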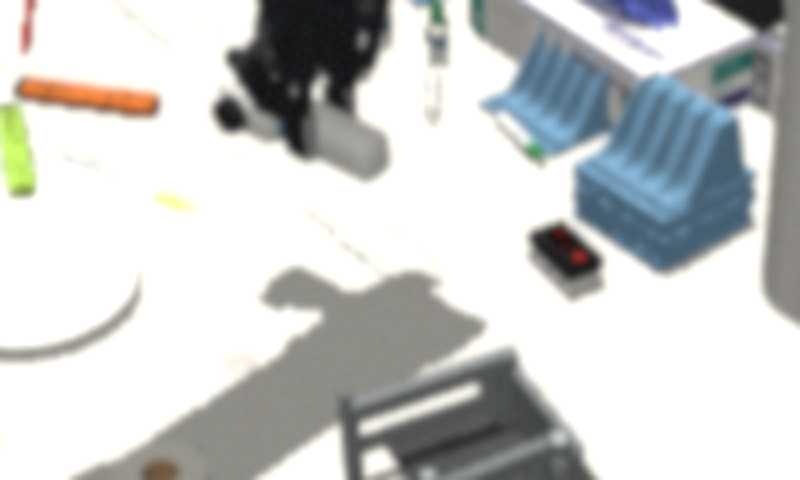

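The thermometer is held level in the air (handle end at (370,160), black nozzle at (230,112)). I carry it over the stand.

>>> drive_tool([
  {"dx": -0.02, "dy": -0.01, "dz": 0, "wx": 0, "wy": 0, "wz": 0, "claw": 0.015},
  {"dx": -0.035, "dy": -0.015, "dz": 0, "wx": 0, "wy": 0, "wz": 0, "claw": 0.015},
  {"dx": -0.035, "dy": -0.015, "dz": 0, "wx": 0, "wy": 0, "wz": 0, "claw": 0.015},
  {"dx": -0.035, "dy": -0.015, "dz": 0, "wx": 0, "wy": 0, "wz": 0, "claw": 0.015},
  {"dx": -0.035, "dy": -0.015, "dz": 0, "wx": 0, "wy": 0, "wz": 0, "claw": 0.015},
  {"dx": -0.033, "dy": -0.013, "dz": 0, "wx": 0, "wy": 0, "wz": 0, "claw": 0.015},
  {"dx": -0.02, "dy": -0.01, "dz": 0, "wx": 0, "wy": 0, "wz": 0, "claw": 0.015},
  {"dx": 0, "dy": 0, "dz": 0, "wx": 0, "wy": 0, "wz": 7, "claw": 0.015},
  {"dx": 0, "dy": 0, "dz": 0, "wx": 0, "wy": 0, "wz": 7.8, "claw": 0.015},
  {"dx": 0, "dy": 0, "dz": 0, "wx": 0, "wy": 0, "wz": 7, "claw": 0.015},
  {"dx": 0, "dy": 0, "dz": 0.02, "wx": 0, "wy": 0, "wz": 0, "claw": 0.015},
  {"dx": 0, "dy": 0, "dz": 0.02, "wx": 0, "wy": 0, "wz": 0, "claw": 0.015},
  {"dx": 0, "dy": 0, "dz": 0, "wx": 0, "wy": 0, "wz": 0, "claw": 0.015},
  {"dx": 0, "dy": 0, "dz": 0, "wx": 0, "wy": 0, "wz": 0, "claw": 0.015},
])

```text
t: 16.85
eef_pos: [0.5279, 0.0226, 0.1281]
tool_rot: [-0.0, 0.76, 0.65, -0.0]
contact_force: [0.0, 0.5, -1.2]
gripper_width: 0.342
grasp_force: 29.8
```

```bash
python3 - <<'E'
from h import *
g=S(-.056+.011,-.009); p,R=pose(); print(p,R.as_matrix()[:,2])
plan([((*g,.0986),81.1)])
pic,d=grab('scene','s6')
c=pic[120:240,230:390,::-1]; cv2.imwrite('pics/c6.png',cv2.convertScaleAbs(cv2.resize(c,None,fx=5,fy=5,interpolation=cv2.INTER_CUBIC),alpha=1.6))
E
```

```text
[0.52789798 0.02262785 0.12808101] [-4.98807789e-04 -2.69853855e-04 -9.99999839e-01]
d [-0.1 -0.9 29.5] w [-0.   0.   0.1]
```

View pics/c6.png

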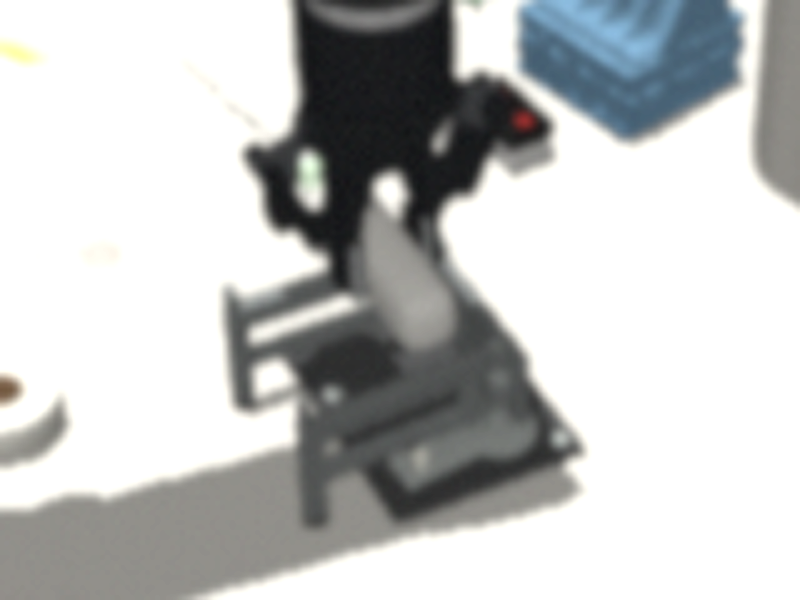

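The thermometer is over both arms, its handle above the leg ((430,330)) and its head above the fixed arm. I'll lower it gently.

>>> drive_tool([
  {"dx": 0, "dy": 0, "dz": 0.01, "wx": 0, "wy": 0, "wz": 0, "claw": 0.015},
  {"dx": 0, "dy": 0, "dz": 0.008, "wx": 0, "wy": 0, "wz": 0, "claw": 0.015},
  {"dx": 0, "dy": 0, "dz": 0.004, "wx": 0, "wy": 0, "wz": 0, "claw": 0.015},
  {"dx": 0, "dy": 0, "dz": 0.002, "wx": 0, "wy": 0, "wz": 0, "claw": 0.015},
  {"dx": 0, "dy": 0, "dz": 0, "wx": 0, "wy": 0, "wz": 0, "claw": 0.015},
])

```text
t: 17.52
eef_pos: [0.528, 0.023, 0.1042]
tool_rot: [-0.0, 0.76, 0.65, -0.0]
contact_force: [-0.2, -0.2, -1.7]
gripper_width: 0.346
grasp_force: 29.8
```

>>> drive_tool([
  {"dx": 0, "dy": 0, "dz": 0.0015, "wx": 0, "wy": 0, "wz": 0, "claw": 0.015},
  {"dx": 0, "dy": 0, "dz": 0.0015, "wx": 0, "wy": 0, "wz": 0, "claw": 0.015},
])

```text
t: 17.77
eef_pos: [0.5281, 0.023, 0.1013]
tool_rot: [0.0, 0.76, 0.65, 0.0]
contact_force: [-0.5, 0.3, -1.5]
gripper_width: 0.342
grasp_force: 29.8
```

>>> drive_tool([
  {"dx": 0, "dy": 0, "dz": 0.001, "wx": 0, "wy": 0, "wz": 0, "claw": 0.015},
  {"dx": 0, "dy": 0, "dz": 0.0005, "wx": 0, "wy": 0, "wz": 0, "claw": 0.015},
])

```text
t: 18.02
eef_pos: [0.5279, 0.023, 0.0997]
tool_rot: [-0.0, 0.76, 0.65, -0.0]
contact_force: [-0.2, -0.7, -1.1]
gripper_width: 0.348
grasp_force: 29.8
```

>>> drive_tool([
  {"dx": 0, "dy": 0, "dz": 0.0007, "wx": 0, "wy": 0, "wz": 0, "claw": 0.015},
  {"dx": 0, "dy": 0, "dz": 0.0005, "wx": 0, "wy": 0, "wz": 0, "claw": 0.015},
])

```text
t: 18.27
eef_pos: [0.528, 0.023, 0.0986]
tool_rot: [-0.0, 0.76, 0.65, 0.0]
contact_force: [-0.2, 0.3, -0.9]
gripper_width: 0.349
grasp_force: 29.8
```

>>> drive_tool([
  {"dx": 0, "dy": 0, "dz": 0.0007, "wx": 0, "wy": 0, "wz": 0, "claw": 0.015},
  {"dx": 0, "dy": 0, "dz": 0, "wx": 0, "wy": 0, "wz": 0, "claw": 0.015},
])

```text
t: 18.52
eef_pos: [0.528, 0.023, 0.0983]
tool_rot: [-0.0, 0.76, 0.65, 0.0]
contact_force: [-1.9, -0.2, 4.8]
gripper_width: 0.345
grasp_force: 30.3
```

It's resting on the stand. I release and retreat upward.

>>> drive_tool([
  {"dx": 0, "dy": 0, "dz": 0, "wx": 0, "wy": 0, "wz": 0, "claw": 0.029},
  {"dx": 0, "dy": 0, "dz": 0, "wx": 0, "wy": 0, "wz": 0, "claw": 0.031},
  {"dx": 0, "dy": 0, "dz": 0, "wx": 0, "wy": 0, "wz": 0, "claw": 0.035},
  {"dx": 0, "dy": 0, "dz": 0, "wx": 0, "wy": 0, "wz": 0, "claw": 0.045},
  {"dx": 0, "dy": 0, "dz": 0, "wx": 0, "wy": 0, "wz": 0, "claw": 0.055},
  {"dx": 0, "dy": 0, "dz": 0, "wx": 0, "wy": 0, "wz": 0, "claw": 0.055},
  {"dx": 0, "dy": 0, "dz": 0, "wx": 0, "wy": 0, "wz": 0, "claw": 0.055},
  {"dx": 0, "dy": 0, "dz": -0.005, "wx": 0, "wy": 0, "wz": 0, "claw": 0.055},
  {"dx": 0, "dy": 0, "dz": -0.015, "wx": 0, "wy": 0, "wz": 0, "claw": 0.055},
  {"dx": 0, "dy": 0, "dz": -0.04, "wx": 0, "wy": 0, "wz": 0, "claw": 0.055},
  {"dx": 0, "dy": 0, "dz": -0.05, "wx": 0, "wy": 0, "wz": 0, "claw": 0.055},
  {"dx": 0.05, "dy": 0, "dz": -0.02, "wx": 0, "wy": 0, "wz": 0, "claw": 0.055},
  {"dx": 0.05, "dy": 0, "dz": 0, "wx": 0, "wy": 0, "wz": 0, "claw": 0.055},
  {"dx": 0.05, "dy": 0, "dz": 0, "wx": 0, "wy": 0, "wz": 0, "claw": 0.055},
  {"dx": 0.05, "dy": 0, "dz": 0, "wx": 0, "wy": 0, "wz": 0, "claw": 0.055},
  {"dx": 0.05, "dy": 0, "dz": 0, "wx": 0, "wy": 0, "wz": 0, "claw": 0.055},
  {"dx": 0, "dy": 0, "dz": 0, "wx": 0, "wy": 0, "wz": 0, "claw": 0.055},
  {"dx": 0, "dy": 0, "dz": 0, "wx": 0, "wy": 0, "wz": 0, "claw": 0.055},
], newtons=20)

```text
t: 20.78
eef_pos: [0.5665, 0.2693, 0.2286]
tool_rot: [0.0, 0.76, 0.65, -0.0]
contact_force: [0.7, -0.8, 0.8]
gripper_width: 0.644
grasp_force: 0.0
```

```bash
python3 - <<'E'
from h import *
p,d=grab('top','t7')
c=p[140:240,225:350,::-1]; cv2.imwrite('pics/c7.png',cv2.convertScaleAbs(cv2.resize(c,None,fx=5,fy=5,interpolation=cv2.INTER_CUBIC),alpha=1.6))
W=world('top',d); z=W[...,2]; m=np.zeros_like(z,bool); m[140:240,225:350]=1; m&=(z>.088)&(z<.13)
P=W[m]; q=(P[:,:2]-STO)@np.array([[np.cos(YAW),-np.sin(YAW)],[np.sin(YAW),np.cos(YAW)]])
print(m.sum(),cv2.minAreaRect((q*1000).astype(np.float32)))
for a,b in((-.07,-.03),(-.03,.015),(.02,.07)): s=(q[:,1]>a)&(q[:,1]<b); print(np.percentile(P[s,2],[50,95]))
E
```

```text
883 ((-54.045310974121094, 1.3683013916015625), (135.0603790283203, 49.565216064453125), 89.74899291992188)
[0.10134983 0.10529177]
[0.10142801 0.1052618 ]
[0.10687498 0.11082299]
```

View pics/c7.png

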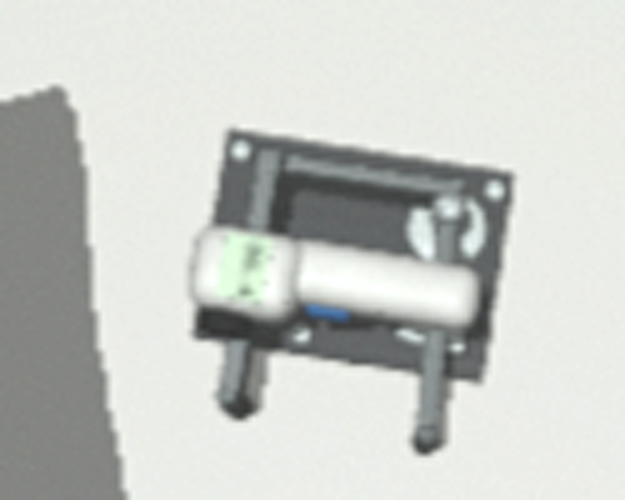

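The thermometer lies level and bridges both arms. Its centre is at stand (-54, 1) mm, yaw error is near 0, and the tops of 105 and 111 mm match 34 and 40 mm above 70. The leg is unchanged (tip at (427,437)), so I hand in.

```bash
python3 -c "
from station import *
print(hand_in())"
```

```text
the job is handed in; nothing more can be done
None
```

The job is handed in, though no verdict came back: the prop leg snapped past its catch and sits home against its stop (pin to post about 8.7 mm), and the thermometer lies level across the fixed arm and the leg at about stand x -54, y 1 mm.

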